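# Stroke-test slave cylinders and pull the sticking ones

## Task

Test the three clutch slave cylinders in the blue rack by pushing each plunger down as far as it will go. Leave every cylinder whose plunger goes fully home in the rack, plunger home, and stand every one whose plunger stops short upright on the floor of the red tray, its plunger left where it stuck. Do not disturb the piston, the bearing ring or the wrench.

Things in the scene. Friction and masses are not known exactly. Their poses are not given: they have to be found in the camera images.
- rack: fixed blue plastic rack, 80 x 270 x 22 mm high, holding the three cylinders. Origin: centre of its underside, on the bench. Its y axis runs along its length; three square pockets 50 x 50 mm, 14 mm deep, at y = -85, 0 and +85 mm (pocket floor 8 mm above the bench). It can sit on either side of the bench, a little turned
- reject_tray: fixed red open-topped metal tray, outside 160 (its x) x 220 (its y) x 45 mm high, walls and floor 4 mm thick. Origin: centre of its underside, on the bench. It sits on the other side of the bench from the rack, a little turned
- cylinder_1: one of three alike loose aluminium clutch slave cylinders, 0.5 kg, standing plunger up in a rack pocket (which pocket changes). Square foot 46 x 46 x 10 mm; round barrel 36 mm diameter from 10 to 72 mm above the underside (grip this); plunger on its axis above. Origin: centre of the underside; z up along the axis. Nothing outside shows whether it sticks
- plunger_1 (a joint): how far the plunger of cylinder_1 is pushed in, in m: 0 = fully out (starts 0 to 4 mm in), 0.024 = fully home. It has no return spring: it moves against about 4 N of friction and stays where it is left. A good one goes fully home; one that sticks stops dead at about 10 mm
- plunger_1_top (a point): centre of the top face of the brass cap (22 mm diameter, 8 mm thick, on a 14 mm steel rod) of the plunger of cylinder_1: 106 mm above the cylinder's underside when fully out, 82 mm when fully home, about 96 mm when stuck
- cylinder_2: one of three alike loose aluminium clutch slave cylinders, 0.5 kg, standing plunger up in a rack pocket (which pocket changes). Square foot 46 x 46 x 10 mm; round barrel 36 mm diameter from 10 to 72 mm above the underside (grip this); plunger on its axis above. Origin: centre of the underside; z up along the axis. Nothing outside shows whether it sticks
- plunger_2 (a joint): how far the plunger of cylinder_2 is pushed in, in m: 0 = fully out (starts 0 to 4 mm in), 0.024 = fully home. It has no return spring: it moves against about 4 N of friction and stays where it is left. A good one goes fully home; one that sticks stops dead at about 10 mm
- plunger_2_top (a point): centre of the top face of the brass cap (22 mm diameter, 8 mm thick, on a 14 mm steel rod) of the plunger of cylinder_2: 106 mm above the cylinder's underside when fully out, 82 mm when fully home, about 96 mm when stuck
- cylinder_3: one of three alike loose aluminium clutch slave cylinders, 0.5 kg, standing plunger up in a rack pocket (which pocket changes). Square foot 46 x 46 x 10 mm; round barrel 36 mm diameter from 10 to 72 mm above the underside (grip this); plunger on its axis above. Origin: centre of the underside; z up along the axis. Nothing outside shows whether it sticks
- plunger_3 (a joint): how far the plunger of cylinder_3 is pushed in, in m: 0 = fully out (starts 0 to 4 mm in), 0.024 = fully home. It has no return spring: it moves against about 4 N of friction and stays where it is left. A good one goes fully home; one that sticks stops dead at about 10 mm
- plunger_3_top (a point): centre of the top face of the brass cap (22 mm diameter, 8 mm thick, on a 14 mm steel rod) of the plunger of cylinder_3: 106 mm above the cylinder's underside when fully out, 82 mm when fully home, about 96 mm when stuck
- piston: bystander: loose aluminium engine piston, 76 mm diameter, 62 mm high, standing on the far side of the bench. Origin: centre of its underside
- bearing: bystander: loose steel bearing ring, 52 mm outside diameter, 16 mm high, lying flat on the far right of the bench. Origin: centre of its underside
- wrench: bystander: loose steel wrench, 180 mm long, lying on the far left of the bench. Origin: middle of its underside

How it is judged:
By the outcome, as a careful person would: the job done as asked, in the order asked, and still so for the second after the job is handed in, with the robot touching nothing.
It also fails if it takes over 72 s, if anything falls off the work surface, if the arm or the gripper's body presses on something with over 40 N, if the wrist force passes 120 N, or if a joint passes its speed limit or range.

## Robot

A 6-joint arm with a two-finger parallel gripper is mounted at the origin on the work surface. World frame = base frame: x ahead of the robot, y to its left, z up, the work surface at z = 0. Lengths are in m, angles in degrees, forces in N, time in s.
With the tool pointing down it reaches from about 0.3 to 0.75 m from the base axis. Payload 8.5 kg.
Tool frame: the origin (TCP) lies on the centre line of the jaws, within the pads' length; the fingertips stand 11 mm ahead of it and the grasp point (between the pads) lies 8 mm behind it; z points along the fingers, y is the line along which they close (so a half turn about z gives the same grasp; the last joint's range is limited). The gripper opens to 85 mm and grips with 20 to 120 N. Pads are 22 mm wide; open, the fingers measure 114 mm over their backs; the gripper's body (76 mm by 85 mm) begins 54 mm behind the grasp point. The pads swing forward as they close: fully open they stand 13 mm farther back than shut.
Start: joints at [60.43, 21.807, 74.336, -0, 83.858, -12.336], TCP at [0.163, 0.525, 0.242] pointing down, gripper open.
Joint ranges: [-178.18, 178.18], [-50.72, 133.34], [12.68, 142.11], [-81.47, 261.47], [9.98, 163.14], [-165.26, 165.26]. Speed limits (degrees/s): [136.94, 136.94, 180, 180, 180, 180].

## Interface

Orientations are given as a 3x3 rotation matrix whose columns are the frame's x, y, z axes.
In Python, from rig import env, camrig, telemetry, workorder gives the robot as it stands (env), with the cameras (camrig), the readings (telemetry) and the job (workorder).
- The arm moves only by the tool hand_motion, called after "Emit:" as name([rows], argument=value, ...), one row to a line, values as JSON. Schema: {"type":"object","properties":{"rows":{"type":"array","items":{"type":"array","prefixItems":[{"type":"array","items":{"type":"number"},"minItems":3,"maxItems":3},{"type":"number"},{"type":"number"}],"minItems":3,"maxItems":3},"minItems":1,"maxItems":10},"grip_n":{"type":"number"},"only":{"type":"string"},"quiet":{"type":"boolean"},"lines":{"type":"string"}},"required":["rows"],"additionalProperties":false}. rows is a list of rows, 1 to 10 of them, each written [[dx, dy, dz], turn, opening]: dx, dy, dz in units of 100 mm, then a turn about the tool's z in units of 10 degrees, then the finger opening in m; each row shifts and turns the commanded pose from where the row before left it, along the tool's axes as they then stand; what a row does not reach is not made up. A row lasts 1/10 s, in which the tool goes at most 0.05 m and 8.59 degrees, less where a joint would pass 70% of its speed; a pose out of reach is approached as far as the arm can. The fingers move at their own pace and stop on an object; grip_n is the grip in N (left out, the last holds). Time passes only in rows, so rows that do not move let the fingers close. The tool returns the time, the measured TCP pose, the force, the opening and the grip force at its end. only (a regular expression) keeps the lines of the reply that match it, lines (a string "A,B") keeps lines A to B, and quiet returns only ok. Input that does not fit is refused with a message, and nothing moves.
- telemetry.observe(): the state, without advancing time (a new reading comes with each control period).
- camrig.get_image(name): name is "side" or "top"; returns a dict with "pixels" (480x640x3 uint8, red, green, blue), "K" (3x3 intrinsics, pixels), "distortion" ([k1, k2, p1, p2, k3] as OpenCV has them; the pictures are not rectified), "extrinsics" (4x4, takes a point from world to camera coordinates). Camera axes: x right, y down, z forward; pixel columns grow to the right and rows downward; lengths in m; the calibration is good to about 2 mm. A picture is of the moment at which its call begins. There is no depth.
- workorder.close_job(): hands the job in; it is judged then, once.
The state is a dict: "time_s": time; "q": joint angles; "qvel": joint speeds; "joint_efforts": joint torques, N m; "position": TCP position; "tool_rot": TCP orientation; "ft_force": force on the tool from outside, world axes, zero at the start; "wrist_torque": the same for the moment, N m; "grip_width": finger opening in m; "gripper_force": force on a finger pad.
Only numpy, scipy, OpenCV 4.12 (cv2) and the standard library are available. Lean on these libraries where they do the work, as an engineer would, in place of code of your own. Each camera call takes 0.05 s, during which the arm holds its last target. There are 200 camera calls.

## Working session

There is one attempt and no reset: what is moved stays moved. The work goes in short steps, Python scripts to look and compute and a tool call to move; the robot and the scene stay as the last step left them, time stands still between calls to the robot, and variables do not carry over. Pictures are saved under pics/ and viewed, at most 10 in all, crops included, and the job is handed in when it is done.

```bash
ls; mkdir -p pics; python3 - <<'E'
from rig import env, camrig, telemetry, workorder
import cv2,numpy as np
o=telemetry.observe();print(o)
for n in("side","top"):
    d=camrig.get_image(n);cv2.imwrite(f"pics/{n}0.png",d["pixels"][:,:,::-1]);print(n,d["K"],d["distortion"],d["extrinsics"])
E
```

```text
pics
rig.py
{'time_s': 0.0, 'q': array([ 6.04302114e+01,  2.18403502e+01,  7.43876480e+01, -3.46186772e-04,
        8.38574274e+01, -1.23368029e+01]), 'qvel': array([-0.00786258,  0.0169438 , -0.02537462,  0.06329734,  0.00992368,
       -0.05262538]), 'joint_efforts': array([ 1.18235323e-03, -4.48466456e+01, -2.31281179e+01, -1.36752988e-04,
        4.75453504e-03,  1.78677493e-05]), 'position': array([0.16280605, 0.52504294, 0.24170073]), 'tool_rot': array([[-9.55108040e-01,  2.96256810e-01, -7.30537470e-04],
       [ 2.96257546e-01,  9.55107207e-01, -1.29973230e-03],
       [ 3.12687058e-04, -1.45781201e-03, -9.99998889e-01]]), 'ft_force': array([ 0.87300504, -0.70276173,  0.15594176]), 'wrist_torque': array([ 0.00743147,  0.03962389, -0.00226126]), 'gripper_force': 0.0, 'grip_width': 0.0855190824193134}
side [[504.13373344   0.         324.14799136]
 [  0.         504.13373344 238.09251997]
 [  0.           0.           1.        ]] [0.02760002 0.         0.         0.         0.        ] [[-0.92110431 -0.38861476  0.02335417  0.58276338]
 [-0.22955178  0.49368084 -0.83879986  0.21518441]
 [ 0.3144405  -0.77798316 -0.54393876  0.77957547]
 [ 0.          0.          0.          1.        ]]
top [[473.30378756   0.         320.82765114]
 [  0.         473.30378756 245.18430971]
 [  0.           0.           1.        ]] [-0.03703118  0.          0.          0.          0.        ] [[-0.02643262 -0.99962565  0.00706227  0.0017951 ]
 [-0.99864621  0.02608879 -0.04500126  0.6094037 ]
 [ 0.04480017 -0.00824221 -0.99896197  0.83720048]
 [ 0.          0.          0.          1.        ]]
```

View pics/top0.png

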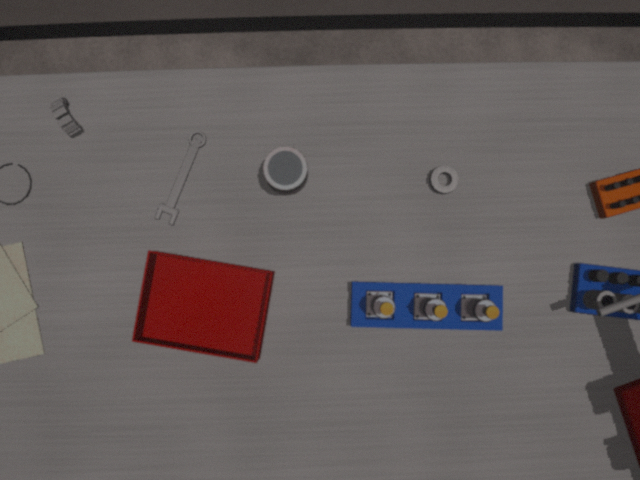

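View pics/side0.png

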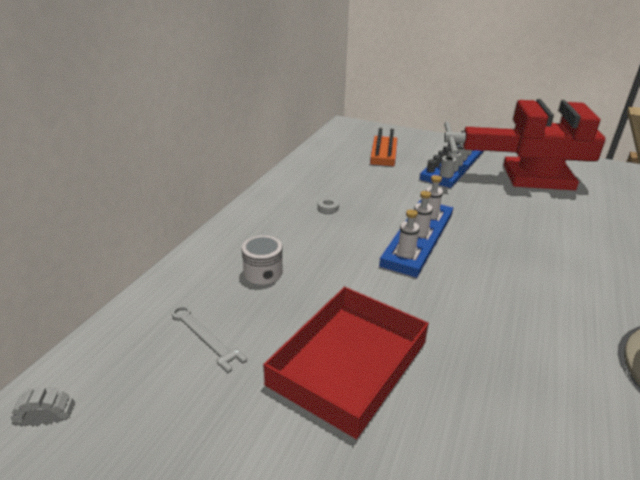

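Top view: red tray at about (205,305), blue rack at (427,306) with brass caps near (386,308), (439,310), (491,311). The other blue rack at far right (610,295) is a decoy. In the side view the same rack is at (417,240), its caps at (411,216), (425,199), (436,183); tray at (347,360).

```bash
cat > h.py <<'E'
import cv2,numpy as np
def und(d,p): return cv2.undistortPoints(np.array(p,float).reshape(-1,1,2),d["K"],np.array(d["distortion"]))[:,0]
def ray(d,p):
    E=d["extrinsics"];R=E[:3,:3];c=-R.T@E[:3,3]
    return c,np.c_[und(d,p),np.ones(len(und(d,p)))]@R
def plane(d,p,z):
    c,r=ray(d,p);return c+r*((z-c[2])/r[:,2])[:,None]
def tri(d1,p1,d2,p2):
    X=cv2.triangulatePoints(d1["extrinsics"][:3],d2["extrinsics"][:3],und(d1,p1).T,und(d2,p2).T);return (X[:3]/X[3]).T
def proj(d,X):
    E=d["extrinsics"];return cv2.projectPoints(np.array(X,float).reshape(-1,1,3),cv2.Rodrigues(E[:3,:3])[0],E[:3,3],d["K"],np.array(d["distortion"]))[0][:,0]
def blobs(d,col,amin):
    h=cv2.cvtColor(d["pixels"],cv2.COLOR_RGB2HSV)
    lo,hi={"blue":((100,120,40),(130,255,255)),"red":((0,150,50),(8,255,255)),"brass":((12,110,90),(32,255,255))}[col]
    m=cv2.inRange(h,lo,hi)
    if col=="red": m|=cv2.inRange(h,(172,150,50),(180,255,255))
    cs=cv2.findContours(m,cv2.RETR_EXTERNAL,cv2.CHAIN_APPROX_NONE)[0]
    return [c for c in cs if cv2.contourArea(c)>=amin]
def cen(c): m=cv2.moments(c);return [m["m10"]/m["m00"],m["m01"]/m["m00"]]
E
python3 - <<'E'
from rig import env, camrig, telemetry, workorder
from h import *
np.set_printoptions(precision=4,suppress=True)
T,S=camrig.get_image("top"),camrig.get_image("side")
for n,d in(("top",T),("side",S)):
  for col,a in(("blue",300),("red",1500),("brass",15)):
    for c in blobs(d,col,a):
        q=cv2.approxPolyDP(cv2.convexHull(c),3,True)[:,0].tolist()
        print(n,col,cv2.contourArea(c),np.round(cen(c),1),cv2.boundingRect(c), q if col!="brass" else "")
E
```

```text
top blue 6488.5 [426.2 305.7] (351, 282, 152, 48) [[352, 282], [501, 286], [501, 329], [353, 326]]
top blue 1121.0 [599. 285.] (573, 264, 67, 51) [[576, 265], [639, 271], [639, 293], [596, 314], [575, 311]]
top red 11436.5 [202.7 306.1] (133, 251, 140, 111) [[149, 251], [272, 272], [255, 361], [133, 340]]
top brass 104.5 [491.9 311.7] (486, 306, 13, 12) 
top brass 104.0 [440.4 310.9] (435, 305, 12, 13) 
top brass 106.5 [386.1 308.3] (380, 303, 13, 12) 
top brass 69.5 [622.  208.8] (606, 203, 34, 13) 
top brass 299.0 [622.2 192.9] (601, 183, 39, 23) 
top brass 20.5 [610.7 180.4] (598, 177, 21, 8) 
side blue 1235.5 [414.8 248.8] (380, 205, 72, 72) [[451, 208], [416, 276], [380, 265], [382, 255], [399, 231], [441, 205]]
side blue 300.5 [460.6 169.5] (440, 151, 42, 36) [[481, 152], [450, 186], [440, 184], [472, 151]]
side red 13735.5 [346.  359.4] (265, 288, 163, 150) [[344, 288], [427, 323], [421, 346], [356, 437], [265, 383], [265, 363]]
side red 6545.0 [541.5 145.5] (465, 101, 139, 89) [[466, 128], [518, 101], [581, 103], [598, 118], [603, 142], [597, 158], [574, 189], [519, 186], [465, 148]]
side brass 50.0 [411.6 212.8] (407, 210, 11, 7) 
side brass 37.0 [425.4 194.3] (421, 192, 10, 6) 
side brass 30.0 [436.  178.5] (432, 176, 9, 6)
```

```bash
python3 - <<'E'
from rig import env, camrig, telemetry, workorder
from h import *
np.set_printoptions(precision=4,suppress=True)
T,S=camrig.get_image("top"),camrig.get_image("side")
caps=tri(T,[[386.1,308.3],[440.4,310.9],[491.9,311.7]],S,[[411.6,212.8],[425.4,194.3],[436,178.5]])
print("caps",caps)
print("tray rim",tri(T,[[272,272],[255,361],[149,251]],S,[[344,288],[427,323],[265,363]]))
print("rack c",tri(T,[[352,282],[501.5,329.5]],S,[[381,255],[451,208]]))
for nm,col,z,w,l in(("rack","blue",.022,80,270),("tray","red",.045,160,220)):
    c=[c for c in blobs(T,col,3000)][0]
    P=plane(T,c[:,0],z)[:,:2].astype(np.float32)
    r=cv2.minAreaRect(P);b=cv2.boxPoints(r);print(nm,np.array(r[0]),r[1],r[2]);
    e=sorted([(b[1]-b[0]),(b[2]-b[1])],key=np.linalg.norm)[1];e=e*np.sign(e[1])
    print("long axis",e/np.linalg.norm(e), "yaw",np.degrees(np.arctan2(-e[0],e[1])))
    if nm=="rack":
        for k in(-.085,0,.085): print("pocket",np.array(r[0])+k*e/np.linalg.norm(e))
    h=plane(T,cv2.approxPolyDP(cv2.convexHull(c),3,True)[:,0],z);print(h)
print("cap on z~.11",plane(T,[[386.1,308.3],[440.4,310.9],[491.9,311.7]],.110))
i=T["pixels"][255:345,340:515];j=S["pixels"][160:290,370:470]
cv2.imwrite("pics/c1.png",np.vstack([cv2.resize(i,(800,360),interpolation=2),cv2.copyMakeBorder(cv2.resize(j,(184,240),interpolation=2),0,0,0,616,0)])[:,:,::-1])
E
```

```text
caps [[ 0.5019 -0.1145  0.1096]
 [ 0.4953 -0.2011  0.1094]
 [ 0.4916 -0.2841  0.109 ]]
tray rim [[0.5646 0.0723 0.0408]
 [0.4119 0.1044 0.0442]
 [0.6057 0.2845 0.0446]]
rack c [[ 0.5417 -0.0674  0.0292]
 [ 0.4521 -0.3322  0.0206]]
rack [ 0.4964 -0.1997] (0.2703394591808319, 0.0789971873164177) 86.91355895996094
long axis [0.0538 0.9985] yaw -3.08644
pocket [ 0.4918 -0.2846]
pocket [ 0.4964 -0.1997]
pocket [ 0.501  -0.1148]
[[ 0.542  -0.0678  0.022 ]
 [ 0.5274 -0.3343  0.022 ]
 [ 0.451  -0.3313  0.022 ]
 [ 0.4643 -0.0673  0.022 ]]
tray [0.5083 0.1927] (0.22001150250434875, 0.15798987448215485) 78.8764877319336
long axis [0.1929 0.9812] yaw -11.123515
[[0.6055 0.2843 0.045 ]
 [0.5637 0.0716 0.045 ]
 [0.4119 0.1025 0.045 ]
 [0.4527 0.3141 0.045 ]]
cap on z~.11 [[ 0.5019 -0.1144  0.11  ]
 [ 0.4953 -0.201   0.11  ]
 [ 0.4915 -0.2838  0.11  ]]
```

View pics/c1.png

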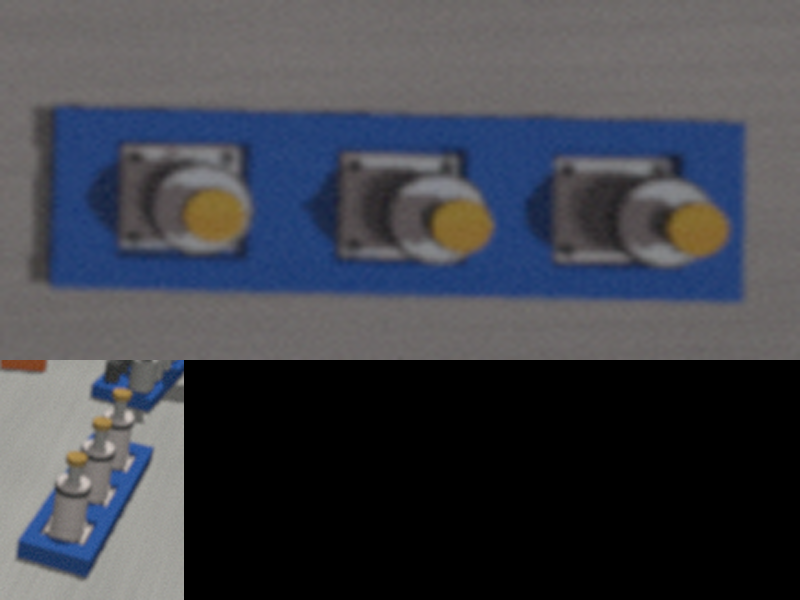

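The measured heights and sizes agree with the text: caps at about 0.110 m, rim 0.043, rack top about 0.022, rack outline 270x79 mm. I'll turn the jaws across the rack and close them.

The manual's scale: shifts go in units of 100 mm and turns go in units of 10 degrees. Converting my numbers, 8.4 degrees is 0.84.

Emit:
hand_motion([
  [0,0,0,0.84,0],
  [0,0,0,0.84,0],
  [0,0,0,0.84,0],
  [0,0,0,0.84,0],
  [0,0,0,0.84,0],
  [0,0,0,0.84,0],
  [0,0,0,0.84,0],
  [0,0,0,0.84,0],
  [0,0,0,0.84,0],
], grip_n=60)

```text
refused: rows[0]: [0, 0, 0, 0.84, 0] is too long (schema: maxItems 3). Nothing was moved.
```

Wrong form. The message asks for rows with the three-number parts in brackets of their own, so I'll send the same numbers that way.

Emit:
hand_motion([
  [[0,0,0],0.84,0],
  [[0,0,0],0.84,0],
  [[0,0,0],0.84,0],
  [[0,0,0],0.84,0],
  [[0,0,0],0.84,0],
  [[0,0,0],0.84,0],
  [[0,0,0],0.84,0],
  [[0,0,0],0.84,0],
  [[0,0,0],0.84,0],
], grip_n=60)

```text
time_s: 1.2
position: [0.1629, 0.5253, 0.2422]
tool_rot: [[0.056, 0.998, -0.0], [0.998, -0.056, -0.0], [-0.0, -0.0, -1.0]]
ft_force: [0.0, 0.4, -0.7]
grip_width: 0.0004
gripper_force: 0.0
```

Emit:
hand_motion([
  [[-0.38,0.23,0],0,0],
  [[-0.38,0.23,0],0,0],
  [[-0.38,0.23,0],0,0],
  [[-0.38,0.23,0],0,0],
  [[-0.38,0.23,0],0,0],
  [[-0.38,0.23,0],0,0],
  [[-0.38,0.23,0],0,0],
  [[-0.38,0.23,0],0,0],
])

```text
time_s: 2.0
position: [0.3321, 0.2109, 0.2425]
tool_rot: [[0.049, 0.999, 0.001], [0.999, -0.049, 0.0], [0.0, 0.001, -1.0]]
ft_force: [0.8, 1.1, -1.2]
grip_width: 0.0
gripper_force: 0.0
```

Emit:
hand_motion([
  [[-0.38,0.23,0],0,0],
  [[-0.38,0.23,0],0,0],
  [[-0.38,0.23,0],0,0],
  [[-0.38,0.23,0],0,0],
  [[-0.38,0.23,0],0,0],
  [[-0.38,0.23,0],0,0],
  [[-0.38,0.23,0],0,0],
  [[-0.38,0.23,0],0,0],
  [[0,0,0],0,0],
  [[0,0,0],0,0],
])

```text
time_s: 3.0
position: [0.5003, -0.1007, 0.2419]
tool_rot: [[0.051, 0.999, -0.001], [0.999, -0.051, 0.001], [0.001, -0.001, -1.0]]
ft_force: [-0.7, 0.4, 0.4]
grip_width: 0.0001
gripper_force: 0.0
```

```bash
cat > go.py <<'E'
import sys
from rig import env, camrig, telemetry, workorder
import numpy as np
o=telemetry.observe();x,y,z=map(float,sys.argv[1:4]);R=o["tool_rot"]
d=R.T@(np.array([x,y,z])-o["position"]);ya=np.degrees(np.arctan2(R[1,1],R[0,1]))
print("to go tool",d.round(4),"jaw angle",ya.round(2),"tilt",R[:2,2].round(4),"q",o["q"].round(1),"pos",o["position"].round(4))
E
python3 go.py .5019 -.1144 .13
```

```text
to go tool [-0.0137  0.0024  0.1118] jaw angle -2.92 tilt [-0.001   0.0006] q [-24.7  17.9  80.5   0.   81.7 -21.8] pos [ 0.5003 -0.1007  0.2419]
```

In the tool's units: -0.0137 m is -0.137, 0.0024 m is 0.024.

Emit:
hand_motion([
  [[-0.137,0.024,0],0,0],
  [[0,0,0.4],0,0],
  [[0,0,0.4],0,0],
  [[0,0,0.34],0,0],
  [[0,0,0],0,0],
  [[0,0,0],0,0],
])

```text
time_s: 3.6
position: [0.5025, -0.1139, 0.1294]
tool_rot: [[0.049, 0.999, 0.001], [0.999, -0.049, -0.0], [-0.0, 0.001, -1.0]]
ft_force: [0.4, -0.4, 0.9]
grip_width: 0.0001
gripper_force: 0.0
```

```bash
python3 go.py .5019 -.1144 .105
python3 - <<'E'
from rig import env, camrig, telemetry, workorder
import cv2,numpy as np
for n in("side","top"):
    d=camrig.get_image(n);cv2.imwrite(f"pics/{n}1.png",d["pixels"][:,:,::-1])
a=cv2.imread("pics/side1.png")[130:290,340:500];b=cv2.imread("pics/top1.png")[230:390,340:500]
cv2.imwrite("pics/c2.png",np.hstack([cv2.resize(a,(400,400),interpolation=2),cv2.resize(b,(400,400),interpolation=2)]))
E
```

```text
to go tool [-0.0005 -0.0006  0.0244] jaw angle -2.79 tilt [ 0.0006 -0.0004] q [-26.   25.   89.9  -0.   65.1 -23.2] pos [ 0.5025 -0.1139  0.1294]
```

View pics/c2.png

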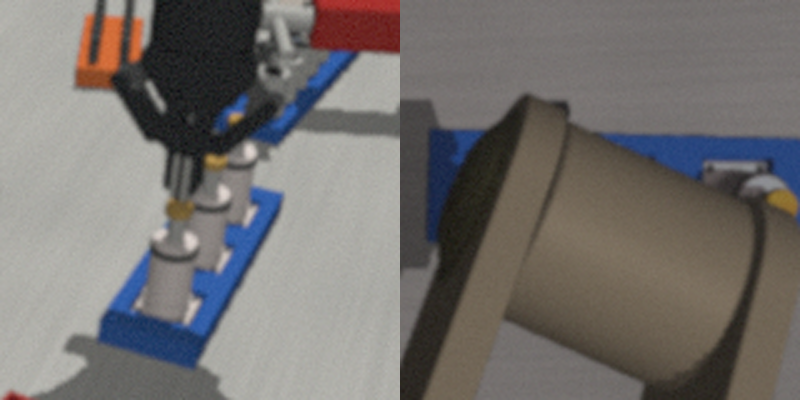

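The side view crop shows the closed fingertips right above the first cap, at crop (182,195). Now I'll push slowly.

In the tool's units: 0.004 m is 0.04, 0.003 m is 0.03.

Emit:
hand_motion([
  [[0,0,0.04],0,0],
  [[0,0,0.03],0,0],
  [[0,0,0.03],0,0],
  [[0,0,0.03],0,0],
  [[0,0,0],0,0],
])

```text
time_s: 4.2
position: [0.5022, -0.114, 0.1151]
tool_rot: [[0.049, 0.999, -0.0], [0.999, -0.049, 0.0], [0.0, -0.0, -1.0]]
ft_force: [-1.0, -1.2, -0.9]
grip_width: -0.0001
gripper_force: 0.0
```

Emit:
hand_motion([
  [[0,0,0.02],0,0],
  [[0,0,0],0,0],
])

```text
time_s: 4.4
position: [0.5023, -0.114, 0.1145]
tool_rot: [[0.049, 0.999, 0.001], [0.999, -0.049, -0.001], [-0.001, 0.001, -1.0]]
ft_force: [-3.2, 1.1, 13.6]
grip_width: 0.0001
gripper_force: 6.9
```

In the tool's units: 0.001 m is 0.01.

Emit:
hand_motion([
  [[0,0,0.01],0,0],
  [[0,0,0],0,0],
  [[0,0,0],0,0],
])

```text
time_s: 4.7
position: [0.5026, -0.1141, 0.1144]
tool_rot: [[0.049, 0.999, 0.002], [0.999, -0.049, -0.001], [-0.001, 0.002, -1.0]]
ft_force: [-5.6, 2.3, 21.1]
grip_width: -0.0
gripper_force: 10.6
```

Emit:
hand_motion([
  [[0,0,0.01],0,0],
  [[0,0,0],0,0],
  [[0,0,0],0,0],
])

```text
time_s: 5.0
position: [0.5028, -0.1142, 0.1142]
tool_rot: [[0.049, 0.999, 0.003], [0.999, -0.049, -0.002], [-0.002, 0.003, -1.0]]
ft_force: [-6.2, 3.0, 28.6]
grip_width: -0.0
gripper_force: 14.3
```

The first plunger sticks: the force rises to 29 N with the fingertips stopped at about 0.1035 m. On to the second one.

Emit:
hand_motion([
  [[0,0,-0.18],0,0],
  [[0,0,0],0,0],
  [[-0.433,-0.013,0],0,0],
  [[-0.434,-0.014,0],0,0],
  [[0,0,0],0,0],
  [[0,0,0],0,0],
])

```text
time_s: 5.6
position: [0.4946, -0.2008, 0.1283]
tool_rot: [[0.051, 0.999, -0.001], [0.999, -0.051, 0.001], [0.001, -0.001, -1.0]]
ft_force: [0.2, -0.1, 0.3]
grip_width: 0.0004
gripper_force: 0.0
```

```bash
python3 go.py .4956 -.2005 .115
```

```text
to go tool [0.0003 0.001  0.0133] jaw angle -2.93 tilt [-0.0014  0.0012] q [-34.8  26.7  87.    0.   66.4 -31.9] pos [ 0.4946 -0.2008  0.1283]
```

In the tool's units: 0.004 m is 0.04, 0.003 m is 0.03.

Emit:
hand_motion([
  [[0,0.01,0.04],0,0],
  [[0,0,0.03],0,0],
  [[0,0,0.03],0,0],
  [[0,0,0.03],0,0],
  [[0,0,0],0,0],
])

```text
time_s: 6.1
position: [0.4961, -0.2, 0.1159]
tool_rot: [[0.049, 0.999, -0.0], [0.999, -0.049, 0.0], [0.0, -0.0, -1.0]]
ft_force: [-0.5, 0.3, 0.2]
grip_width: -0.0001
gripper_force: 0.0
```

Emit:
hand_motion([
  [[0,0,0.02],0,0],
  [[0,0,0.01],0,0],
  [[0,0,0],0,0],
])

```text
time_s: 6.4
position: [0.4964, -0.2005, 0.1146]
tool_rot: [[0.049, 0.999, 0.001], [0.999, -0.049, -0.001], [-0.001, 0.002, -1.0]]
ft_force: [-2.4, 4.2, 14.0]
grip_width: 0.0001
gripper_force: 6.7
```

In the tool's units: 0.001 m is 0.01.

Emit:
hand_motion([
  [[0,0,0.01],0,0],
  [[0,0,0.01],0,0],
  [[0,0,0],0,0],
  [[0,0,0],0,0],
])

```text
time_s: 6.8
position: [0.4968, -0.2007, 0.1142]
tool_rot: [[0.049, 0.999, 0.003], [0.999, -0.049, -0.002], [-0.002, 0.004, -1.0]]
ft_force: [-5.8, 4.5, 27.3]
grip_width: 0.0002
gripper_force: 13.5
```

The second one sticks at the same height. Third:

Emit:
hand_motion([
  [[0,0,-0.18],0,0],
  [[0,0,0],0,0],
  [[-0.42,-0.003,0],0,0],
  [[-0.42,-0.003,0],0,0],
  [[0,0,0],0,0],
  [[0,0,0],0,0],
])

```text
time_s: 7.4
position: [0.4909, -0.2847, 0.1283]
tool_rot: [[0.051, 0.999, -0.001], [0.999, -0.051, 0.001], [0.001, -0.001, -1.0]]
ft_force: [0.5, -0.1, -1.0]
grip_width: 0.0003
gripper_force: 0.0
```

```bash
python3 go.py .4917 -.2842 .115
```

```text
to go tool [0.0006 0.0007 0.0133] jaw angle -2.92 tilt [-0.0011  0.0011] q [-42.1  29.6  81.5   0.   69.  -39.1] pos [ 0.4909 -0.2847  0.1283]
```

Emit:
hand_motion([
  [[0.004,0.005,0.04],0,0],
  [[0,0,0.03],0,0],
  [[0,0,0.03],0,0],
  [[0,0,0.03],0,0],
  [[0,0,0],0,0],
])

```text
time_s: 7.9
position: [0.4919, -0.2835, 0.1159]
tool_rot: [[0.049, 0.999, -0.0], [0.999, -0.049, 0.0], [0.0, -0.0, -1.0]]
ft_force: [0.3, -0.5, -0.0]
grip_width: -0.0
gripper_force: 0.0
```

Emit:
hand_motion([
  [[0,0,0.02],0,0],
  [[0,0,0.01],0,0],
  [[0,0,0],0,0],
])

```text
time_s: 8.2
position: [0.492, -0.284, 0.1132]
tool_rot: [[0.049, 0.999, 0.0], [0.999, -0.049, -0.0], [-0.0, 0.0, -1.0]]
ft_force: [0.2, 1.0, 0.2]
grip_width: 0.0003
gripper_force: 0.5
```

In the tool's units: 0.003 m is 0.03, 0.002 m is 0.02.

Emit:
hand_motion([
  [[0,0,0.03],0,0],
  [[0,0,0.03],0,0],
  [[0,0,0.03],0,0],
  [[0,0,0.02],0,0],
  [[0,0,0],0,0],
])

```text
time_s: 8.7
position: [0.4918, -0.284, 0.1018]
tool_rot: [[0.05, 0.999, -0.0], [0.999, -0.05, 0.0], [0.0, -0.0, -1.0]]
ft_force: [-0.7, 0.4, 0.6]
grip_width: -0.0001
gripper_force: 0.0
```

Emit:
hand_motion([
  [[0,0,0.02],0,0],
  [[0,0,0.01],0,0],
  [[0,0,0],0,0],
])

```text
time_s: 9.0
position: [0.4921, -0.2842, 0.1009]
tool_rot: [[0.049, 0.999, 0.001], [0.999, -0.049, -0.001], [-0.001, 0.001, -1.0]]
ft_force: [-4.3, 2.9, 16.0]
grip_width: 0.0001
gripper_force: 7.8
```

In the tool's units: 0.001 m is 0.01.

Emit:
hand_motion([
  [[0,0,0.01],0,0],
  [[0,0,0.01],0,0],
  [[0,0,0],0,0],
  [[0,0,0],0,0],
])

```text
time_s: 9.4
position: [0.4924, -0.2844, 0.1008]
tool_rot: [[0.049, 0.999, 0.003], [0.999, -0.049, -0.003], [-0.003, 0.003, -1.0]]
ft_force: [-7.1, 4.5, 29.3]
grip_width: 0.0
gripper_force: 15.1
```

The third one went home, fingertips at 0.090 m. Now I'll fetch cylinder A, the one nearest the tray.

Emit:
hand_motion([
  [[0,0,-0.45],0,0],
  [[0,0,-0.23],0,0.07],
  [[0.424,0.003,0],0,0.07],
  [[0.424,0.003,0],0,0.07],
  [[0.424,0.003,0],0,0.07],
  [[0.424,0.003,0],0,0.07],
  [[0,0,0],0,0.07],
  [[0,0,0],0,0.07],
])

```text
time_s: 10.2
position: [0.5016, -0.1141, 0.1653]
tool_rot: [[0.048, 0.999, -0.0], [0.999, -0.048, -0.0], [-0.0, -0.0, -1.0]]
ft_force: [0.1, -0.3, 0.2]
grip_width: 0.0703
gripper_force: 0.0
```

```bash
python3 go.py .5015 -.1146 .056
```

```text
to go tool [-0.0004 -0.      0.1093] jaw angle -2.73 tilt [-0.0001 -0.0004] q [-26.   22.4  87.2  -0.   70.4 -23.3] pos [ 0.5016 -0.1141  0.1653]
```

Emit:
hand_motion([
  [[-0.005,0,0.3],0,0.07],
  [[0,0,0.3],0,0.07],
  [[0,0,0.2],0,0.07],
  [[0,0,0.2],0,0.07],
  [[0,0,0.09],0,0.07],
  [[0,0,0],0,0.07],
])

```text
time_s: 10.8
position: [0.5011, -0.1159, 0.0554]
tool_rot: [[0.051, 0.999, -0.002], [0.999, -0.051, 0.001], [0.001, -0.002, -1.0]]
ft_force: [-0.5, 0.1, 0.1]
grip_width: 0.0699
gripper_force: 0.0
```

Emit:
hand_motion([
  [[0,0,0],0,0],
  [[0,0,0],0,0],
  [[0,0,0],0,0],
  [[0,0,0],0,0],
  [[0,0,0],0,0],
  [[0,0,0],0,0],
], grip_n=50)

```text
time_s: 11.4
position: [0.5022, -0.1155, 0.0574]
tool_rot: [[0.049, 0.999, 0.002], [0.999, -0.049, -0.001], [-0.001, 0.002, -1.0]]
ft_force: [0.3, -0.4, 7.0]
grip_width: 0.0349
gripper_force: 49.8
```

In the tool's units: -0.03 m is -0.3, -0.02 m is -0.2.

Emit:
hand_motion([
  [[0,0,-0.1],0,0],
  [[0,0,-0.2],0,0],
  [[0,0,-0.3],0,0],
  [[0,0,-0.3],0,0],
  [[0,0,0],0,0],
])

```text
time_s: 11.9
position: [0.5026, -0.1155, 0.1497]
tool_rot: [[0.049, 0.999, 0.006], [0.999, -0.049, -0.003], [-0.003, 0.006, -1.0]]
ft_force: [1.0, -0.1, -6.0]
grip_width: 0.0345
gripper_force: 51.3
```

Emit:
hand_motion([
  [[0.2,0,0],0,0],
  [[0.35,0,0],0,0],
  [[0.45,0,0],0,0],
  [[0.45,-0.009,0],0,0],
  [[0.45,0,0],0,0],
  [[0.45,0,0],0,0],
  [[0.45,0,0],0,0],
  [[0.38,-0.009,0],0,0],
  [[0.25,0,0],0,0],
  [[0.147,0,0],0,0],
])

```text
time_s: 12.9
position: [0.5163, 0.2439, 0.1445]
tool_rot: [[0.047, 0.999, -0.003], [0.999, -0.047, -0.001], [-0.001, -0.003, -1.0]]
ft_force: [-0.7, 0.1, -5.7]
grip_width: 0.035
gripper_force: 51.2
```

Emit:
hand_motion([
  [[0,0,0],0.42,0],
  [[0,0,0],0.41,0],
  [[0,0,0],0,0],
  [[0,0,0],0,0],
])

```text
time_s: 13.3
position: [0.5172, 0.2416, 0.1456]
tool_rot: [[0.192, 0.981, -0.001], [0.981, -0.192, -0.0], [-0.001, -0.001, -1.0]]
ft_force: [0.6, -0.3, -5.1]
grip_width: 0.0349
gripper_force: 51.2
```

```bash
python3 go.py .5179 .2418 .06
python3 - <<'E'
from rig import env, camrig, telemetry, workorder
import cv2,numpy as np
for n in("side","top"):
    d=camrig.get_image(n);cv2.imwrite(f"pics/{n}2.png",d["pixels"][:,:,::-1])
a=cv2.imread("pics/side2.png")[150:450,220:520];b=cv2.imread("pics/top2.png")[180:480,110:410]
cv2.imwrite("pics/c3.png",np.hstack([cv2.resize(a,(400,400),interpolation=2),cv2.resize(b,(400,400),interpolation=2)]))
E
```

```text
to go tool [0.0004 0.0008 0.0856] jaw angle -11.07 tilt [-0.0014 -0.0005] q [13.2 28.8 79.6 -0.  71.6 24.2] pos [0.5172 0.2416 0.1456]
```

View pics/c3.png

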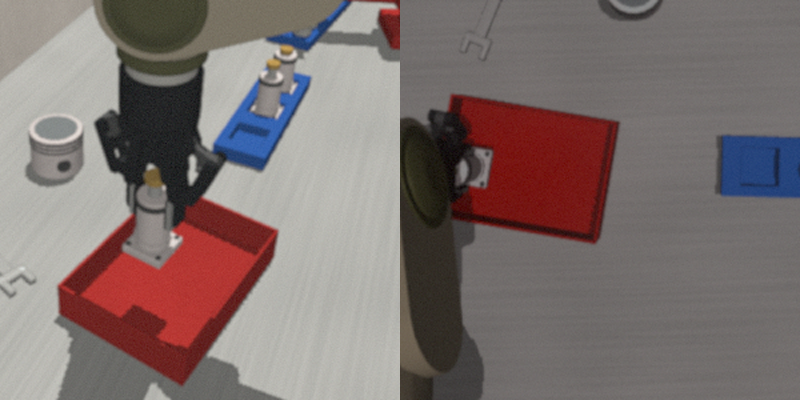

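The cylinder hangs upright in the jaws, foot at crop (155,245), over the left half of the tray. Lowering.

In the tool's units: 0.02 m is 0.2, 0.03 m is 0.3.

Emit:
hand_motion([
  [[0,0.005,0.2],0,0],
  [[0,0,0.3],0,0],
  [[0,0,0.25],0,0],
  [[0,0,0.12],0,0],
  [[0,0,0],0,0],
  [[0,0,0],0,0],
])

```text
time_s: 14.0
position: [0.5185, 0.2422, 0.0602]
tool_rot: [[0.193, 0.981, 0.002], [0.981, -0.193, 0.0], [0.001, 0.001, -1.0]]
ft_force: [0.1, -0.2, -4.9]
grip_width: 0.0344
gripper_force: 51.0
```

Emit:
hand_motion([
  [[0,0,0.02],0,0],
  [[0,0,0.01],0,0],
  [[0,0,0],0,0],
  [[0,0,0],0,0],
])

```text
time_s: 14.4
position: [0.518, 0.2422, 0.0566]
tool_rot: [[0.193, 0.981, 0.001], [0.981, -0.193, 0.0], [0.0, 0.001, -1.0]]
ft_force: [0.5, -0.4, -5.9]
grip_width: 0.0349
gripper_force: 51.0
```

In the tool's units: 0.001 m is 0.01.

Emit:
hand_motion([
  [[0,0,0.01],0,0],
  [[0,0,0.01],0,0],
  [[0,0,0],0,0],
])

```text
time_s: 14.7
position: [0.5178, 0.2421, 0.0542]
tool_rot: [[0.193, 0.981, -0.0], [0.981, -0.193, -0.0], [-0.0, -0.0, -1.0]]
ft_force: [0.1, 0.1, -4.5]
grip_width: 0.0348
gripper_force: 51.0
```

Emit:
hand_motion([
  [[0,0,0.01],0,0],
  [[0,0,0],0,0],
  [[0,0,0],0,0],
])

```text
time_s: 15.0
position: [0.518, 0.2421, 0.0534]
tool_rot: [[0.193, 0.981, 0.0], [0.981, -0.193, 0.0], [0.0, 0.0, -1.0]]
ft_force: [-1.1, -0.2, -3.8]
grip_width: 0.0348
gripper_force: 51.1
```

Emit:
hand_motion([
  [[0,0,0.008],0,0],
  [[0,0,0],0,0],
  [[0,0,0],0,0],
])

```text
time_s: 15.3
position: [0.518, 0.2422, 0.0534]
tool_rot: [[0.193, 0.981, 0.001], [0.981, -0.193, 0.0], [0.0, 0.001, -1.0]]
ft_force: [-2.7, 0.6, 5.6]
grip_width: 0.0349
gripper_force: 52.2
```

In the tool's units: -0.05 m is -0.5, -0.04 m is -0.4, -4.2 degrees is -0.42.

Emit:
hand_motion([
  [[0,0,0],0,0.06],
  [[0,0,0],0,0.06],
  [[0,0,0],0,0.06],
  [[0,0,0],0,0.06],
  [[0,0,-0.2],0,0.06],
  [[0,0,-0.4],0,0.06],
  [[0,0,-0.5],0,0.07],
  [[0,0,0],-0.42,0.07],
  [[0,0,0],-0.41,0.07],
  [[0,0,0],0,0.07],
])

```text
time_s: 16.3
position: [0.5178, 0.2421, 0.1627]
tool_rot: [[0.049, 0.999, 0.0], [0.999, -0.049, 0.0], [0.0, 0.0, -1.0]]
ft_force: [-1.0, -0.7, 0.8]
grip_width: 0.07
gripper_force: 0.0
```

Emit:
hand_motion([
  [[-0.443,0,0],0,0.07],
  [[-0.443,0,0],0,0.07],
  [[-0.443,0,0],0,0.07],
  [[-0.443,0,0],0,0.07],
  [[-0.443,0,0],0,0.07],
  [[-0.443,0,0],0,0.07],
  [[-0.443,0,0],0,0.07],
  [[-0.443,0,0],0,0.07],
  [[-0.443,0,0],0,0.07],
  [[-0.443,0,0],0,0.07],
])

```text
time_s: 17.3
position: [0.4955, -0.2022, 0.1623]
tool_rot: [[0.052, 0.999, -0.0], [0.999, -0.052, 0.0], [0.0, -0.0, -1.0]]
ft_force: [1.2, -0.2, 0.3]
grip_width: 0.0698
gripper_force: 0.0
```

Emit:
hand_motion([
  [[0,0,0],0,0.07],
  [[0,0,0],0,0.07],
])

```text
time_s: 17.5
position: [0.4957, -0.2009, 0.162]
tool_rot: [[0.053, 0.999, -0.001], [0.999, -0.053, 0.001], [0.001, -0.001, -1.0]]
ft_force: [0.5, -0.7, -0.1]
grip_width: 0.0696
gripper_force: 0.0
```

```bash
python3 go.py .496 -.2003 .056
python3 - <<'E'
from rig import env, camrig, telemetry, workorder
from h import *
d=camrig.get_image("side");cv2.imwrite("pics/side3.png",d["pixels"][:,:,::-1])
e=camrig.get_image("top");cv2.imwrite("pics/top3.png",e["pixels"][:,:,::-1])
cv2.imwrite("pics/c4.png",np.hstack([cv2.resize(d["pixels"][160:460,220:520],(400,400)),cv2.resize(e["pixels"][230:400,110:280],(400,400))])[:,:,::-1])
E
```

```text
to go tool [0.0005 0.0004 0.106 ] jaw angle -3.03 tilt [-0.0007  0.0008] q [-34.8  24.5  84.2   0.   71.3 -31.7] pos [ 0.4957 -0.2009  0.162 ]
```

View pics/c4.png

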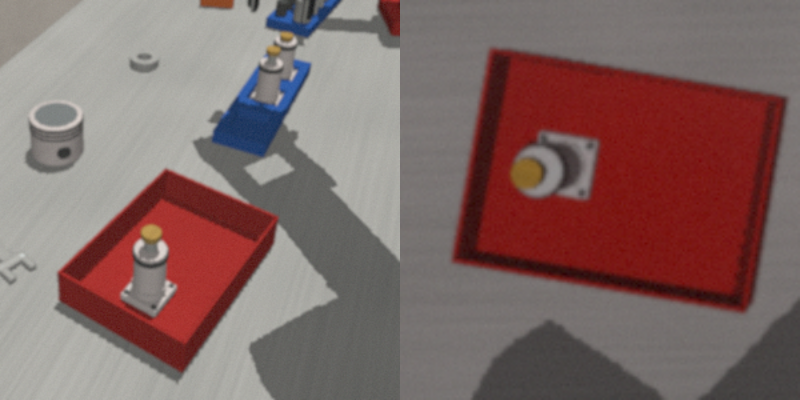

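Cylinder A stands upright in the tray at crop (150,280), cap still stuck out, with room on the right for the next one. Now grasp the middle cylinder.

Emit:
hand_motion([
  [[0.005,0.004,0.3],0,0.07],
  [[0,0,0.3],0,0.07],
  [[0,0,0.2],0,0.07],
  [[0,0,0.2],0,0.07],
  [[0,0,0.05],0,0.07],
  [[0,0,0],0,0.07],
])

```text
time_s: 18.2
position: [0.4964, -0.1989, 0.0574]
tool_rot: [[0.048, 0.999, -0.001], [0.999, -0.048, 0.001], [0.001, -0.001, -1.0]]
ft_force: [0.2, -0.1, -0.3]
grip_width: 0.0698
gripper_force: 0.0
```

Emit:
hand_motion([
  [[0,0,0],0,0],
  [[0,0,0],0,0],
  [[0,0,0],0,0],
  [[0,0,0],0,0],
  [[0,0,0],0,0],
  [[0,0,0],0,0],
], grip_n=50)

```text
time_s: 18.8
position: [0.4966, -0.1999, 0.0586]
tool_rot: [[0.049, 0.999, 0.001], [0.999, -0.049, -0.001], [-0.001, 0.001, -1.0]]
ft_force: [-2.5, 1.0, 5.2]
grip_width: 0.0346
gripper_force: 49.4
```

In the tool's units: -0.03 m is -0.3, -0.02 m is -0.2.

Emit:
hand_motion([
  [[0,0,-0.1],0,0],
  [[0,0,-0.2],0,0],
  [[0,0,-0.3],0,0],
  [[0,0,-0.3],0,0],
  [[0,0,-0.2],0,0],
  [[0,0,0],0,0],
])

```text
time_s: 19.4
position: [0.4971, -0.2003, 0.1703]
tool_rot: [[0.049, 0.999, 0.004], [0.999, -0.049, -0.003], [-0.003, 0.004, -1.0]]
ft_force: [0.2, -0.1, -6.3]
grip_width: 0.0347
gripper_force: 51.9
```

Emit:
hand_motion([
  [[0.2,0,0],0,0],
  [[0.35,0,0],0,0],
  [[0.45,-0.05,0],0,0],
  [[0.45,-0.05,0],0,0],
  [[0.45,-0.05,0],0,0],
  [[0.45,0,0],0,0],
  [[0.42,0,0],0,0],
  [[0.34,0,0],0,0],
  [[0.22,0,0],0,0],
  [[0.103,0,0],0,0],
])

```text
time_s: 20.4
position: [0.4974, 0.1455, 0.1662]
tool_rot: [[0.047, 0.999, -0.003], [0.999, -0.047, 0.0], [-0.0, -0.003, -1.0]]
ft_force: [0.4, -0.6, -6.3]
grip_width: 0.0348
gripper_force: 51.8
```

Emit:
hand_motion([
  [[0,0,0],0.42,0],
  [[0,0,0],0.41,0],
  [[0,0,0],0,0],
  [[0,0,0],0,0],
])

```text
time_s: 20.8
position: [0.4981, 0.1433, 0.1669]
tool_rot: [[0.192, 0.981, -0.001], [0.981, -0.192, -0.0], [-0.0, -0.001, -1.0]]
ft_force: [0.6, 1.1, -5.4]
grip_width: 0.0345
gripper_force: 51.8
```

```bash
python3 go.py .4987 .1436 .0546
```

```text
to go tool [0.0005 0.0006 0.1123] jaw angle -11.06 tilt [-0.0013 -0.0002] q [ 2.9 22.7 86.4 -0.  71.  14. ] pos [0.4981 0.1433 0.1669]
```

Emit:
hand_motion([
  [[0,0.005,0.3],0,0],
  [[0,0,0.3],0,0],
  [[0,0,0.3],0,0],
  [[0,0,0.14],0,0],
  [[0,0,0.03],0,0],
  [[0,0,0],0,0],
  [[0,0,0],0,0],
])

```text
time_s: 21.5
position: [0.4995, 0.1436, 0.0614]
tool_rot: [[0.193, 0.981, 0.002], [0.981, -0.193, 0.0], [0.0, 0.002, -1.0]]
ft_force: [0.2, -0.8, -6.3]
grip_width: 0.035
gripper_force: 51.6
```

Emit:
hand_motion([
  [[0,0,0.01],0,0],
  [[0,0,0.01],0,0],
  [[0,0,0],0,0],
  [[0,0,0],0,0],
])

```text
time_s: 21.9
position: [0.4989, 0.1437, 0.0587]
tool_rot: [[0.193, 0.981, 0.0], [0.981, -0.193, 0.0], [0.0, 0.0, -1.0]]
ft_force: [0.5, -0.4, -6.8]
grip_width: 0.0342
gripper_force: 51.6
```

Emit:
hand_motion([
  [[0,0,0.01],0,0],
  [[0,0,0.01],0,0],
  [[0,0,0.01],0,0],
  [[0,0,0],0,0],
  [[0,0,0],0,0],
])

```text
time_s: 22.4
position: [0.4989, 0.1437, 0.0555]
tool_rot: [[0.193, 0.981, -0.0], [0.981, -0.193, -0.0], [-0.0, -0.0, -1.0]]
ft_force: [0.5, -0.2, -5.0]
grip_width: 0.0349
gripper_force: 51.6
```

Emit:
hand_motion([
  [[0,0,0.008],0,0],
  [[0,0,0],0,0],
  [[0,0,0],0,0],
])

```text
time_s: 22.7
position: [0.4989, 0.1437, 0.0548]
tool_rot: [[0.193, 0.981, 0.0], [0.981, -0.193, 0.0], [0.0, 0.0, -1.0]]
ft_force: [0.4, -0.2, -5.6]
grip_width: 0.0344
gripper_force: 52.1
```

Emit:
hand_motion([
  [[0,0,0.008],0,0],
  [[0,0,0],0,0],
  [[0,0,0],0,0],
])

```text
time_s: 23.0
position: [0.4989, 0.1437, 0.0546]
tool_rot: [[0.193, 0.981, 0.001], [0.981, -0.193, 0.0], [0.0, 0.001, -1.0]]
ft_force: [-4.2, -0.8, 5.6]
grip_width: 0.035
gripper_force: 53.1
```

The weight is now on the tray floor, so I'll release, retreat upward and toward the robot, and look.

In the tool's units: -0.05 m is -0.5, -0.04 m is -0.4.

Emit:
hand_motion([
  [[0,0,0],0,0.06],
  [[0,0,0],0,0.06],
  [[0,0,0],0,0.06],
  [[0,0,0],0,0.06],
  [[0,0,-0.2],0,0.06],
  [[0,0,-0.4],0,0.06],
  [[0,0,-0.5],0,0.06],
  [[0,0,-0.5],0,0.06],
  [[0,0,-0.3],0,0.06],
])

```text
time_s: 23.9
position: [0.4994, 0.1438, 0.2478]
tool_rot: [[0.193, 0.981, 0.005], [0.981, -0.193, 0.0], [0.001, 0.005, -1.0]]
ft_force: [1.2, 0.4, -0.7]
grip_width: 0.06
gripper_force: 0.0
```

Emit:
hand_motion([
  [[0,-0.4,0],0,0.06],
  [[0,-0.4,0],0,0.06],
  [[0,-0.4,0],0,0.06],
  [[0,0,0],0,0.06],
  [[0,0,0],0,0.06],
  [[0,0,0],0,0.06],
])

```text
time_s: 24.5
position: [0.382, 0.1667, 0.244]
tool_rot: [[0.193, 0.981, 0.001], [0.981, -0.193, -0.0], [0.0, 0.001, -1.0]]
ft_force: [0.8, 0.0, -0.5]
grip_width: 0.0596
gripper_force: 0.0
```

```bash
python3 - <<'E'
from rig import env, camrig, telemetry, workorder
from h import *
np.set_printoptions(precision=4,suppress=True)
d=camrig.get_image("side");e=camrig.get_image("top")
for n,i in(("side",d),("top",e)):print(n,[np.round(cen(c),1).tolist() for c in blobs(i,"brass",15)])
cv2.imwrite("pics/c5.png",np.hstack([cv2.resize(d["pixels"][100:460,160:520],(400,400)),cv2.resize(e["pixels"][130:530,110:510],(400,350))[:400] if 0 else cv2.resize(e["pixels"][80:480,110:510],(400,400))])[:,:,::-1])
E
```

```text
side [[333.0, 334.8], [369.3, 296.9], [435.4, 187.0]]
top [[225.2, 314.4], [487.3, 310.7], [163.2, 303.3], [615.6, 210.4], [633.6, 206.0], [621.1, 193.1], [607.5, 181.0], [622.9, 176.5]]
```

View pics/c5.png

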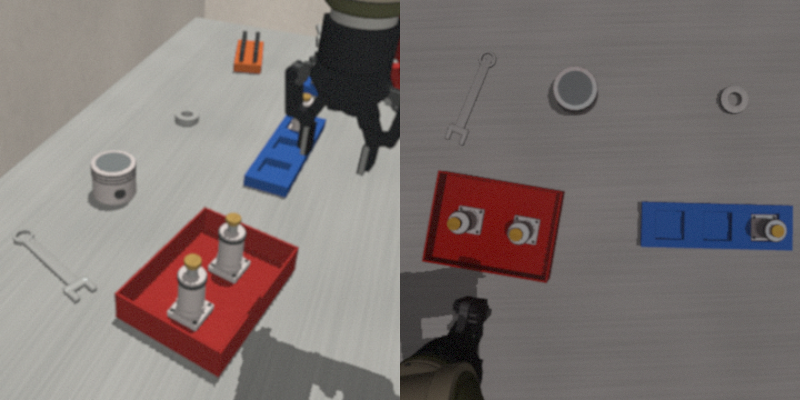

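Both stuck cylinders stand upright in the tray, at side crop (190,300) and (232,255). The good one is in the rack, at top crop (772,230). Checking cap heights, then handing in.

```bash
python3 - <<'E'
from rig import env, camrig, telemetry, workorder
from h import *
np.set_printoptions(precision=4,suppress=True)
d=camrig.get_image("side");e=camrig.get_image("top")
X=tri(e,[[163.2,303.3],[225.2,314.4],[487.3,310.7]],d,[[333,334.8],[369.3,296.9],[435.4,187.0]]);print(X)
if abs(X[2,2]-.088)<.006 and (abs(X[:2,2]-.098)<.006).all(): print(workorder.close_job())
E
```

```text
[[ 0.5186  0.2435  0.098 ]
 [ 0.4987  0.1437  0.0974]
 [ 0.4906 -0.2842  0.0885]]
the job is handed in; nothing more can be done
None
```

The job is handed in: two cylinders stuck and now stand upright in the red tray, the third went fully home and stays in the rack, and the piston, bearing ring and wrench were not touched.

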